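# Release the stage lock and slide the carriage to its end stop

### The job

On the small linear stage, press the orange lock button down with the fingertips and, keeping it held down, push the blue carriage along its rail until it is against the yellow-faced end stop; then let go so that the button springs up and locks the carriage there. Only press and push, gently: grip and lift nothing, do not touch the aluminium holder block that rides on the carriage, and leave the other things on the worktop where they are.

Things in the scene. Friction and masses are not known exactly. Their poses are not given: they have to be found in the camera images.
- stage: Linear stage fixed on the worktop, lying roughly left-right before the robot (turned up to 0.35 rad): aluminium base 84 x 286 x 5 mm, rail along its y axis. Origin: middle of the rail, on the worktop; z up. The carriage slides to stage +y. On its -x side, 29 to 46 mm from the rail's axis, a fixed wall with steel bars, tops 28 mm above the worktop, holds the comb of teeth for the lock.
- carriage (a joint): Travel of the blue carriage along stage +y, m: 0 parked, 0.10 to 0.135 against the end stop, depending on where the stop is clamped. Carriage 52 mm wide, deck 28 mm above the worktop, from 35 mm behind to 68 mm ahead of the button's axis. Slides with about 1.5 N friction plus 6 N per m/s; locked (1 mm play, 1 to 2 mm of give if pushed hard) while the button is up.
- lock_button (a joint): Press of the orange lock button, m: 0 up, 0.006 fully down. Spring: 3.2 N to start, 5.6 N to hold fully down. Pressed less than 0.004, its pins sit in the comb and lock the carriage; released on the way, it locks again at a tooth. At the end stop there is a gap between teeth into which it springs up.
- button_top (a point): Centre of the top of the round orange lock button on the carriage (28 mm across): 10 mm above the deck, 38 mm above the worktop when up, 32 mm when fully down. Moves with the carriage and the button.
- fence_face (a point): Middle of the flat rear face (towards stage -y) of the blue thumb fence, an upright wall on the carriage 22 mm ahead of the button's axis, between button and holder block; 36 mm wide, 9 mm thick, up to 50 mm above the worktop. This point is 40 mm above the worktop. Fingertips on the button can push against it, or drag the button along by friction.
- carriage_nose (a point): Middle of the front (stage +y) end face of the carriage, 20 mm above the worktop. Its distance to stop_face is the travel left.
- stop_face (a point): Middle of the yellow face of the end stop, which the carriage nose meets, 20 mm above the worktop. The stop is a dark steel block 50 mm wide, 24 mm long, top 31 mm above the worktop, with a brass thumb screw up to 39 mm; it does not move.
- holder: Loose aluminium fibre holder block 25 x 40 x 21 mm in a shallow nest on the carriage, 40 mm across the rail, its centre 50 mm ahead of the button's axis (near face 37 mm). Origin: centre of its underside, 28 mm above the worktop. It rides along and must not be touched.
- red_vial: Bystander: glass vial with red cap, 22 mm across, 45 mm tall, standing beside the stage; origin at the centre of its underside.
- coupling: Bystander: brass coupling 22 mm across, 25 mm tall, beside the stage; origin at the centre of its underside.
- thumb_nut: Bystander: pale knurled thumb nut 26 mm across, 17 mm tall, beside the stage; origin at the centre of its underside.
There are look-alikes about, which are no part of the job. Leave any pink look-alike of the holder alone.

How it is judged:
On the way, in this order (a step that is already met when the one before it is completed fails the run):
1. the lock button is pressed down with the fingers while the carriage is still parked (value of joint lock_button above 0.004 m and contact force between the fingers and stage above 1 N and value of joint carriage below 0.006 m), for 0.05 s.
2. the carriage reaches the end stop with the button still held down (distance between carriage_nose and stop_face below 0.003 m and value of joint lock_button above 0.003 m and contact force between the fingers and stage above 1 N), for 0.05 s.
At the end, for the whole second after the job is handed in: The carriage nose is within 3 mm of the end stop and at rest, the lock button is up again (pressed by less than 1.5 mm), and the holder block lies flat in its nest on the carriage (distance between carriage_nose and stop_face below 0.003 m and value of joint lock_button below 0.0015 m and velocity of joint carriage between -0.005 and 0.005 m/s and y of holder in the frame of carriage_nose between -0.026 and -0.01 m and height (world z) of holder between 0.025 and 0.031 m and angle between holder's own z axis and vertical below 0.1 rad); the robot touches nothing.
It fails at once if the button is let up while the carriage is on its way (value of joint carriage above 0.012 m and distance between carriage_nose and stop_face above 0.008 m and value of joint lock_button below 0.002 m).
It fails at once if the robot touches the holder block (contact force between any of the fingers, the arm and holder above 0.5 N).
It fails at once if the holder block is lifted (height (world z) of holder above 0.036 m).
It fails at once if the stage is gripped or pushed hard (contact force between the fingers and stage above 45 N).
It fails at once if a bystander is moved or lifted (distance of any of red_vial, coupling, thumb_nut from where it was at the start of the episode above 0.015 m).
It also fails if it takes over 40 s, if anything falls off the work surface, if the arm or the gripper's body presses on something with over 40 N, if the wrist force passes 120 N, or if a joint passes its speed limit or range.

### The arm

A 6-joint arm with a two-finger parallel gripper is mounted at the origin on a cart in front of the work surface, level with it; the furniture and walls round the work are solid. World frame = base frame: x ahead of the robot, y to its left, z up, the work surface at z = 0. Lengths are in m, angles in rad, forces in N, time in s.
With the tool pointing down it reaches from about 0.4 to 0.825 m from the base axis. Payload 7 kg.
Tool frame: the origin (TCP) lies at the very end of the fingers, on their centre line; the grasp point (between the pads) lies hold_point_z behind it (hold_point_z is the distance from the TCP to the grasp point, in m); z points along the fingers, y is the line along which they close (so a half turn about z gives the same grasp; the last joint's range is limited). The gripper opens to 85 mm and grips with 20 to 120 N. Pads are 22 mm wide; open, the fingers measure 114 mm over their backs; the gripper's body (76 mm by 85 mm) begins 54 mm behind the grasp point. The pads swing forward as they close: fully open they stand 13 mm farther back than shut.
Start: joints at [1.528, 0.359, 0.012, 0, -1.224, -0.288], TCP at [0.219, 0.638, 0.231] pointing down, gripper open.
Joint ranges: [-3.07, 3.07], [-1.43, 2.12], [-1.02, 1.25], [-3.03, 1.67], [-3.05, -0], [-3.03, 3.03]. Speed limits (rad/s): [2.39, 2.39, 3.01, 3.14, 3.14, 3.14].

### API

Orientations are given as a unit quaternion [x, y, z, w].
In Python, from rig import * gives the robot as it stands.
- The arm moves only by the tool servo_tool, never from a script. Its argument "deltas" is a list of rows, each a list of 2 entries, a list of its own where there are three numbers: the shift along the world's x, y, z in cm, then the turn, a rotation vector about the world's x, y, z in degrees. In form: [[[tx, ty, tz], [wx, wy, wz]], ...]. A call has exactly 5 rows; each row shifts and turns the commanded pose from where the row before left it; what a row does not reach is not made up. A row lasts 1/12 s, in which the tool goes at most 41.7 mm and 7.16 degrees, less where a joint would pass 70% of its speed; a pose out of reach is approached as far as the arm can. A call is refused whole if a number of a shift passes 4.17 or a number of a turn 7.16, either way. A call with a gripper value outside its range is refused whole. "jaw" is the closure, from -1 (fully open) to 1 (shut), set as the call begins (left out, the last holds). The fingers move at their own pace and stop on an object; the grip force is fixed at half the most. Time passes only in rows, so rows that do not move let the fingers close, or fill a call up. It gives the time, the measured TCP pose, the force, the opening and the grip force at its end, in the units of the state.
- get_obs(): the state, without advancing time (a new reading comes with each control period).
- camera(name): name is "scene" or "top" or "wrist"; returns a dict with "pixels" (480x640x3 uint8, red, green, blue), "range_z" (480x640 float32, m along the optical axis (not along the pixel's ray), 0 where there is no reading), "K" (3x3 intrinsics, pixels), "R" (3x3) and "t" (3): a world point X has camera coordinates R X + t; the wrist camera has in their place "tool_from_camera" (4x4, takes a point from camera to tool coordinates, whose origin is the TCP and whose axes are the flange's). Camera axes: x right, y down, z forward; pixel columns grow to the right and rows downward; lengths in m; the calibration is good to about 2 mm. A picture is of the moment at which its call begins: read the wrist's pose just before it.
- hand_in(): hands the job in; it is judged then, once.
The state is a dict: "time": time; "q": joint angles; "joint_velocities": joint speeds; "joint_efforts": joint torques, N m; "ee_pos": TCP position; "orientation": TCP orientation; "ft_force": force on the tool from outside, world axes, zero at the start; "moment": the same for the moment, N m; "finger_gap": opening from 0.0 (shut) to 1.0 (fully open); "finger_force": force on a finger pad.
Only numpy, scipy, OpenCV 4.12 (cv2) and the standard library are available. Lean on these libraries where they do the work, as an engineer would, in place of code of your own. Each camera call takes 0.05 s, during which the arm holds its last target. There are 200 camera calls.

## Working session

There is one attempt and no reset: what is moved stays moved. The work goes in short steps, Python scripts to look and compute and a tool call to move; the robot and the scene stay as the last step left them, time stands still between calls to the robot, and variables do not carry over. Pictures are saved under pics/ and viewed, at most 10 in all, crops included, and the job is handed in when it is done.

Besides the shell and the picture viewer there is one more tool, called after ">>>" by a JSON object that holds its "name" and its "arguments", one argument or row to a line. servo_tool: Moves the arm, as the interface text tells. Its arguments: {"type":"object","properties":{"deltas":{"type":"array","items":{"type":"array"}},"jaw":{"type":"number"}},"required":["deltas"]}

```bash
mkdir -p pics; python3 - <<'E'
from rig import *
import cv2,numpy as np,pickle
o=get_obs();print(o)
for n in("top","scene"):
    c=camera(n);pickle.dump(c,open(n+".pkl","wb"));cv2.imwrite(f"pics/{n}0.png",c["pixels"][:,:,::-1])
    print(n,c["K"],c["R"],c["t"])
E
```

```text
{'time': 0.0, 'q': array([ 1.52811740e+00,  3.59413761e-01,  1.10599599e-02, -3.48326540e-04,
       -1.22410463e+00, -2.88100938e-01]), 'joint_velocities': array([-0.00101436, -0.00011275, -0.00168695,  0.00079777,  0.00079603,
        0.00053721]), 'joint_efforts': array([-7.35587309e-05, -5.83324099e+01,  2.93410581e+01,  6.93645492e+00,
       -5.81895554e-03, -9.08764179e-06]), 'ee_pos': array([0.21909563, 0.63794208, 0.23034711]), 'orientation': array([ 9.86344112e-01, -1.64695402e-01, -6.07967483e-05,  8.44847334e-04]), 'ft_force': array([-0.99649175,  0.02545207,  0.1116218 ]), 'moment': array([ 0.00611565,  0.00549175, -0.01286239]), 'finger_force': 0.0, 'finger_gap': 0.9994933798601336}
top [[618.9347472    0.         319.60608462]
 [  0.         618.9347472  243.23497718]
 [  0.           0.           1.        ]] [[-0.02305237 -0.99951521 -0.02092674]
 [-0.99799015  0.02424302 -0.05854856]
 [ 0.0590275   0.01953499 -0.9980652 ]] [0.05071098 0.4882404  0.88601193]
scene [[585.24619371   0.         316.78714763]
 [  0.         585.24619371 234.37859361]
 [  0.           0.           1.        ]] [[ 0.79228543 -0.60996554  0.01502789]
 [-0.32190852 -0.43879696 -0.83894704]
 [ 0.51832298  0.65984791 -0.54400554]] [-0.36630469  0.24309956  0.69983715]
```

View pics/top0.png

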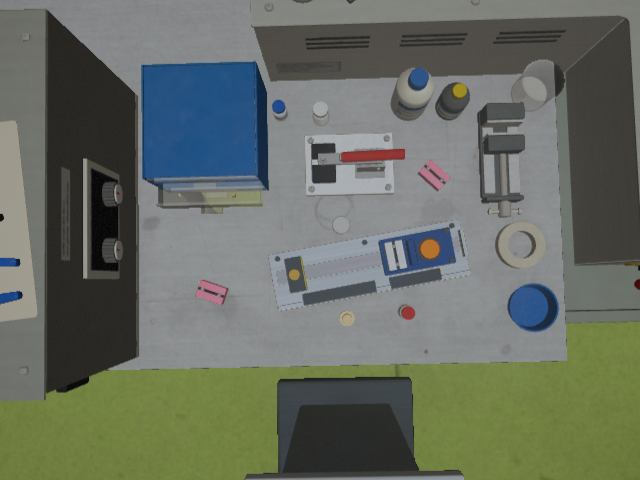

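View pics/scene0.png

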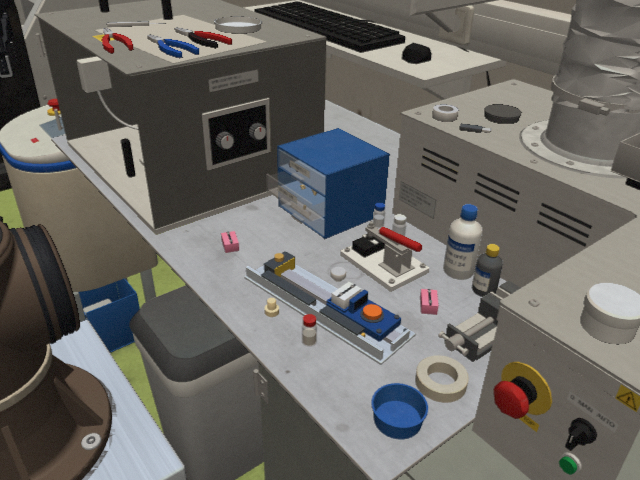

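The top view shows the orange button at about (430,249), the blue carriage around it with the holder at (397,256), and the stop with its brass screw at (294,275). The vial is at (407,313) and the coupling at (347,318), both on the robot side. The scene view shows the same objects.

```bash
cat > h.py <<'E'
import cv2,numpy as np
def ray(c,u,v,z):
    R,t=np.array(c["R"]),np.array(c["t"]);d=R.T@np.linalg.inv(c["K"])@[u,v,1];o=-R.T@t
    return o+d*(z-o[2])/d[2]
def blobs(c,lo,hi,box):
    hsv=cv2.cvtColor(c["pixels"],cv2.COLOR_RGB2HSV);m=cv2.inRange(hsv,lo,hi)
    k=np.zeros_like(m);x0,y0,x1,y1=box;k[y0:y1,x0:x1]=m[y0:y1,x0:x1]
    return k
def biggest(m):
    return max(cv2.findContours(m,cv2.RETR_EXTERNAL,cv2.CHAIN_APPROX_NONE)[0],key=cv2.contourArea)
E
python3 - <<'E'
from h import *;import pickle
c=pickle.load(open("top.pkl","rb"))
b=biggest(blobs(c,(5,150,120),(20,255,255),(370,220,480,290)));(u,v),_,a=cv2.fitEllipse(b);print("button",u,v,B:=ray(c,u,v,.038))
m=blobs(c,(100,120,40),(125,255,255),(365,215,480,285));m=cv2.morphologyEx(m,cv2.MORPH_CLOSE,np.ones((25,25)))
r=cv2.minAreaRect(biggest(m));p=np.array([ray(c,*q,.028) for q in cv2.boxPoints(r)]);print("carriage",r,p)
m=blobs(c,(15,120,60),(35,255,255),(270,250,320,300));k=biggest(m);x=k[:,0].mean(0);print("brass",x,ray(c,*x,.039))
# base plate rail side long edges: white-ish plate
hsv=cv2.cvtColor(c["pixels"],cv2.COLOR_RGB2HSV)
im=cv2.resize(c["pixels"][210:320,255:485,::-1],None,fx=3.4,fy=3.4,interpolation=cv2.INTER_CUBIC);cv2.imwrite("pics/crop.png",im)
d=c["range_z"]
for (u,v) in[(430,249),(455,240),(294,275),(430,356),(340,390)]:print(u,v,d[v,u])
E
```

```text
button 429.3197326660156 248.68026733398438 [ 0.47647118 -0.1160413   0.038     ]
carriage ((416.9964294433594, 250.98143005371094), (34.936767578125, 71.23323822021484), 79.11447143554688) [[ 0.49031436 -0.04583457  0.028     ]
 [ 0.5071486  -0.1462173   0.028     ]
 [ 0.45788989 -0.15385093  0.028     ]
 [ 0.44106018 -0.05382355  0.028     ]]
brass [293.64285714 274.5       ] [0.44451137 0.0763819  0.039     ]
430 249 0.8734649
455 240 0.8994226
294 275 0.8765453
430 356 0.9005646
340 390 1.6325307
```

View pics/crop.png

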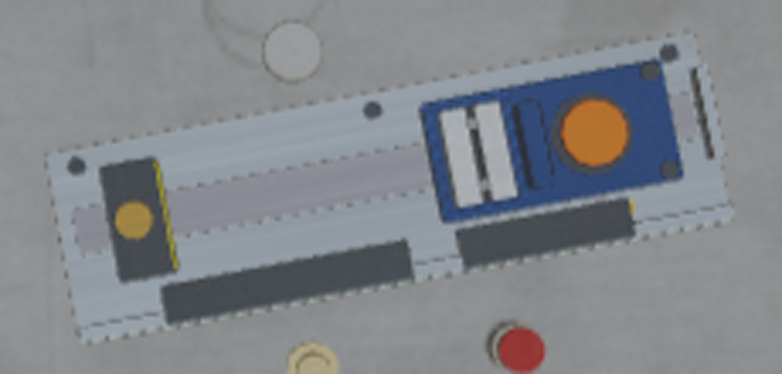

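The crop shows the stage clearly: the stop's yellow face is at its right edge, and the fence is at about crop (535,140), between the button and the holder. I'll check the obstacle heights on the way in before moving.

```bash
python3 - <<'E'
from h import *;import pickle
P=[]
for n in("top","scene"):
    c=pickle.load(open(n+".pkl","rb"));d=c["range_z"];v,u=np.nonzero(d>0)
    X=(np.linalg.inv(c["K"])@np.stack([u,v,np.ones_like(u)]))*d[v,u]
    P.append(((X.T-np.array(c["t"]))@np.array(c["R"])))
P=np.vstack(P)
print("rows x, cols y: max z (cm)");ys=np.arange(.9,-.4,-.1);print("      ",np.round(ys,2))
for x in np.arange(0,.9,.1):
    r=[]
    for y in ys:
        s=P[(abs(P[:,0]-x)<.05)&(abs(P[:,1]-y)<.05),2];r.append(int(100*s.max()) if len(s) else None)
    print(round(x,2),r)
E
```

```text
rows x, cols y: max z (cm)
       [ 0.9  0.8  0.7  0.6  0.5  0.4  0.3  0.2  0.1  0.  -0.1 -0.2 -0.3]
0.0 [-82, -82, -82, -82, -82, -82, -82, -72, -73, 27, 26, -73, -82]
0.1 [-82, -82, -82, -82, -82, -82, -82, 0, 2, 27, 24, 0, -82]
0.2 [None, None, 34, 37, -82, -82, -82, 0, 0, 0, 0, 0, -82]
0.3 [0, 30, 33, 36, 31, 31, 30, 0, 0, 0, 0, 0, 0]
0.4 [-9, 30, 32, 31, 31, 31, 31, 2, 4, 3, 4, 3, 21]
0.5 [-29, 30, 32, 34, 31, 31, 31, 8, 8, 3, 5, 3, 21]
0.6 [None, 30, 30, 30, 31, 31, 30, 13, 13, 8, 8, 5, 21]
0.7 [None, 30, 30, 30, 31, 31, 30, 13, 21, 21, 21, 21, 21]
0.8 [None, 25, 25, 25, 25, 25, 36, 38, 23, 22, 43, 44, 27]
```

>>> {"name": "servo_tool", "arguments": {
  "deltas": [
    [[0,0,4],[0,0,0]],
    [[0,0,4],[0,0,0]],
    [[0,0,4],[0,0,0]],
    [[0,0,4],[0,0,0]],
    [[0,0,4],[0,0,0]]
  ],
  "jaw": 1
}}

```text
time: 0.52
ee_pos: [0.2192, 0.6378, 0.4331]
orientation: [0.986, -0.165, -0.0, 0.0]
ft_force: [0.8, 0.2, 0.1]
finger_gap: 0.298
finger_force: 0.0
```

>>> {"name": "servo_tool", "arguments": {
  "deltas": [
    [[2.5,-3,0],[0,0,-4]],
    [[2.5,-3,0],[0,0,-4]],
    [[2.5,-3,0],[0,0,-4]],
    [[2.5,-3,0],[0,0,-4]],
    [[2.5,-3,0],[0,0,-4]]
  ]
}}

```text
time: 0.93
ee_pos: [0.3448, 0.4868, 0.431]
orientation: [0.942, -0.335, -0.0, 0.0]
ft_force: [0.9, -0.3, 0.8]
finger_gap: 0.0
finger_force: 0.0
```

>>> {"name": "servo_tool", "arguments": {
  "deltas": [
    [[1.5,-3.8,0],[0,0,-4]],
    [[1.5,-3.8,0],[0,0,-4]],
    [[1.5,-3.8,0],[0,0,-4]],
    [[1.5,-3.8,0],[0,0,-4]],
    [[1.5,-3.8,0],[0,0,-4]]
  ]
}}

```text
time: 1.35
ee_pos: [0.4193, 0.2963, 0.4312]
orientation: [0.87, -0.493, -0.0, 0.0]
ft_force: [1.3, 0.3, -0.2]
finger_gap: 0.002
finger_force: 0.0
```

>>> {"name": "servo_tool", "arguments": {
  "deltas": [
    [[1,-4,0],[0,0,-4]],
    [[1,-4,0],[0,0,-4]],
    [[1,-4,0],[0,0,-4]],
    [[1,-4,0],[0,0,-4]],
    [[1,-4,0],[0,0,-4]]
  ]
}}

```text
time: 1.77
ee_pos: [0.4689, 0.0963, 0.4314]
orientation: [0.771, -0.637, -0.0, -0.0]
ft_force: [0.9, 0.6, -1.0]
finger_gap: -0.005
finger_force: 0.0
```

>>> {"name": "servo_tool", "arguments": {
  "deltas": [
    [[0,-4,0],[0,0,-1.5]],
    [[0,-4,0],[0,0,0]],
    [[0,-4,0],[0,0,0]],
    [[0,-4,-1],[0,0,0]],
    [[0,-4,-1],[0,0,0]]
  ]
}}

```text
time: 2.18
ee_pos: [0.4688, -0.1035, 0.4115]
orientation: [0.764, -0.646, 0.0, -0.001]
ft_force: [1.4, 0.8, -1.1]
finger_gap: -0.002
finger_force: 0.0
```

>>> {"name": "servo_tool", "arguments": {
  "deltas": [
    [[0.2,-0.1,-4],[0,0,0]],
    [[0.2,-0.2,-4],[0,0,0]],
    [[0.2,-0.2,-4],[0,0,0]],
    [[0.1,-0.2,-4],[0,0,0]],
    [[0,0,-4],[0,0,0]]
  ]
}}

```text
time: 2.6
ee_pos: [0.4757, -0.1092, 0.2095]
orientation: [0.763, -0.646, 0.0, -0.0]
ft_force: [1.3, 0.9, -0.1]
finger_gap: -0.001
finger_force: 0.0
```

>>> {"name": "servo_tool", "arguments": {
  "deltas": [
    [[0,0,-3],[0,0,0]],
    [[0,0,-3],[0,0,0]],
    [[0,0,-2],[0,0,0]],
    [[0,0,0],[0,0,0]],
    [[0,0,0],[0,0,0]]
  ]
}}

```text
time: 3.02
ee_pos: [0.4757, -0.1088, 0.1308]
orientation: [0.764, -0.646, -0.001, 0.001]
ft_force: [0.4, -0.2, 1.0]
finger_gap: 0.002
finger_force: 0.0
```

```bash
python3 - <<'E'
from rig import *
from h import *
from scipy.spatial.transform import Rotation as Ro
o=get_obs();w=camera("wrist");s=camera("scene")
T=np.eye(4);T[:3,:3]=Ro.from_quat(o["orientation"]).as_matrix();T[:3,3]=o["ee_pos"]
C=T@w["tool_from_camera"];w["R"]=C[:3,:3].T;w["t"]=-w["R"]@C[:3,3]
print(o["ee_pos"],Ro.from_quat(o["orientation"]).as_matrix()[:,0])
m=blobs(w,(5,150,100),(20,255,255),(0,0,640,480))
try:
    (u,v),ax,a=cv2.fitEllipse(cv2.convexHull(biggest(m)));print("wrist",u,v,ax,ray(w,u,v,.038))
except Exception as e:print(e)
m=blobs(s,(5,150,100),(20,255,255),(300,250,450,400));x=biggest(m);(u,v),ax,a=cv2.fitEllipse(x);print("scene",u,v,ax,ray(s,u,v,.038))
a=w["pixels"][:,:,::-1];b=cv2.resize(s["pixels"][200:380,260:440,::-1],(480,480));cv2.imwrite("pics/w1.png",cv2.resize(np.hstack([a,b]),(800,343)))
E
```

```text
[ 0.47567217 -0.1088164   0.13082941] [ 1.66033565e-01 -9.86120066e-01  2.65794339e-04]
wrist 324.2637634277344 236.21705627441406 (38.2890510559082, 39.098304748535156) [ 0.4769069  -0.11709675  0.038     ]
scene 371.9158630371094 311.6080627441406 (14.577210426330566, 18.104095458984375) [ 0.47099374 -0.11834751  0.038     ]
```

View pics/w1.png

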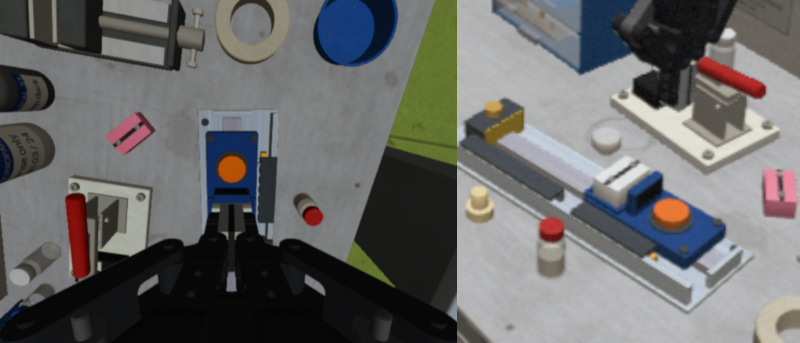

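Both views put the button near (0.476, -0.117). The fingers are centred across the rail and about 8 mm ahead of the button's axis. I'll back off 4 mm and descend.

>>> {"name": "servo_tool", "arguments": {
  "deltas": [
    [[0.1,-0.4,-2.5],[0,0,0]],
    [[0,0,-2.5],[0,0,0]],
    [[0,0,-2.0],[0,0,0]],
    [[0,0,-1.3],[0,0,0]],
    [[0,0,0],[0,0,0]]
  ]
}}

```text
time: 3.53
ee_pos: [0.4768, -0.1126, 0.0475]
orientation: [0.763, -0.646, -0.001, 0.0]
ft_force: [-0.5, -0.8, -0.1]
finger_gap: -0.004
finger_force: 0.0
```

>>> {"name": "servo_tool", "arguments": {
  "deltas": [
    [[0,0,-0.3],[0,0,0]],
    [[0,0,-0.3],[0,0,0]],
    [[0,0,-0.2],[0,0,0]],
    [[0,0,-0.2],[0,0,0]],
    [[0,0,0],[0,0,0]]
  ]
}}

```text
time: 3.95
ee_pos: [0.4775, -0.1125, 0.0386]
orientation: [0.764, -0.646, 0.0, -0.0]
ft_force: [-0.7, 0.1, -0.5]
finger_gap: 0.001
finger_force: 0.0
```

>>> {"name": "servo_tool", "arguments": {
  "deltas": [
    [[0,0,-0.2],[0,0,0]],
    [[0,0,-0.2],[0,0,0]],
    [[0,0,-0.2],[0,0,0]],
    [[0,0,0],[0,0,0]],
    [[0,0,0],[0,0,0]]
  ]
}}

```text
time: 4.37
ee_pos: [0.4777, -0.1126, 0.0325]
orientation: [0.764, -0.646, 0.0, -0.0]
ft_force: [-0.3, 0.4, 5.4]
finger_gap: -0.003
finger_force: 2.6
```

>>> {"name": "servo_tool", "arguments": {
  "deltas": [
    [[0,0,-0.1],[0,0,0]],
    [[0,0,-0.05],[0,0,0]],
    [[0,0,0],[0,0,0]],
    [[0,0,0],[0,0,0]],
    [[0,0,0],[0,0,0]]
  ]
}}

```text
time: 4.78
ee_pos: [0.4778, -0.1126, 0.0319]
orientation: [0.764, -0.646, 0.0, -0.0]
ft_force: [-4.0, 1.6, 15.5]
finger_gap: 0.0
finger_force: 7.9
```

>>> {"name": "servo_tool", "arguments": {
  "deltas": [
    [[-0.05,0.1,0],[0,0,0]],
    [[-0.05,0.2,0],[0,0,0]],
    [[-0.05,0.3,0],[0,0,0]],
    [[-0.05,0.3,0],[0,0,0]],
    [[-0.05,0.3,0],[0,0,0]]
  ]
}}

```text
time: 5.2
ee_pos: [0.4758, -0.1008, 0.0319]
orientation: [0.764, -0.646, 0.001, -0.0]
ft_force: [-1.2, -1.0, 12.8]
finger_gap: 0.006
finger_force: 6.7
```

>>> {"name": "servo_tool", "arguments": {
  "deltas": [
    [[-0.07,0.4,0],[0,0,0]],
    [[-0.07,0.4,0],[0,0,0]],
    [[-0.07,0.4,0],[0,0,0]],
    [[-0.07,0.4,0],[0,0,0]],
    [[-0.06,0.4,0],[0,0,0]]
  ]
}}

```text
time: 5.62
ee_pos: [0.4724, -0.0807, 0.0319]
orientation: [0.764, -0.646, 0.001, -0.001]
ft_force: [-2.1, -1.3, 14.5]
finger_gap: -0.004
finger_force: 6.8
```

>>> {"name": "servo_tool", "arguments": {
  "deltas": [
    [[-0.07,0.4,0],[0,0,0]],
    [[-0.07,0.4,0],[0,0,0]],
    [[-0.07,0.4,0],[0,0,0]],
    [[-0.07,0.4,0],[0,0,0]],
    [[-0.05,0.4,0],[0,0,0]]
  ]
}}

```text
time: 6.03
ee_pos: [0.4691, -0.0606, 0.0319]
orientation: [0.764, -0.646, 0.001, -0.001]
ft_force: [-2.1, -2.4, 13.8]
finger_gap: 0.001
finger_force: 7.1
```

>>> {"name": "servo_tool", "arguments": {
  "deltas": [
    [[-0.07,0.4,0],[0,0,0]],
    [[-0.07,0.4,0],[0,0,0]],
    [[-0.07,0.4,0],[0,0,0]],
    [[-0.07,0.4,0],[0,0,0]],
    [[-0.05,0.4,0],[0,0,0]]
  ]
}}

```text
time: 6.45
ee_pos: [0.4658, -0.0405, 0.0319]
orientation: [0.764, -0.646, 0.001, -0.001]
ft_force: [-1.1, -2.0, 14.4]
finger_gap: -0.0
finger_force: 7.3
```

>>> {"name": "servo_tool", "arguments": {
  "deltas": [
    [[-0.07,0.4,0],[0,0,0]],
    [[-0.07,0.4,0],[0,0,0]],
    [[-0.07,0.4,0],[0,0,0]],
    [[-0.07,0.4,0],[0,0,0]],
    [[-0.05,0.4,0],[0,0,0]]
  ]
}}

```text
time: 6.87
ee_pos: [0.4625, -0.0205, 0.0319]
orientation: [0.764, -0.645, 0.001, -0.001]
ft_force: [-1.7, -2.2, 15.9]
finger_gap: 0.001
finger_force: 7.4
```

>>> {"name": "servo_tool", "arguments": {
  "deltas": [
    [[-0.03,0.2,0],[0,0,0]],
    [[-0.03,0.2,0],[0,0,0]],
    [[-0.03,0.2,0],[0,0,0]],
    [[-0.03,0.2,0],[0,0,0]],
    [[-0.04,0.2,0],[0,0,0]]
  ]
}}

```text
time: 7.28
ee_pos: [0.4608, -0.0106, 0.0319]
orientation: [0.764, -0.645, 0.001, -0.001]
ft_force: [-1.8, -1.2, 15.6]
finger_gap: -0.002
finger_force: 7.4
```

```bash
python3 - <<'E'
from rig import *
from h import *
s=camera("scene");t=camera("top")
a=cv2.resize(s["pixels"][220:340,240:400,::-1],(640,480),interpolation=cv2.INTER_CUBIC)
b=cv2.resize(t["pixels"][210:320,265:485,::-1],(800,400))
cv2.imwrite("pics/s2.png",cv2.resize(np.hstack([a,cv2.resize(b,(960,480))]),(800,240)))
E
```

```text
(no output)
```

View pics/s2.png

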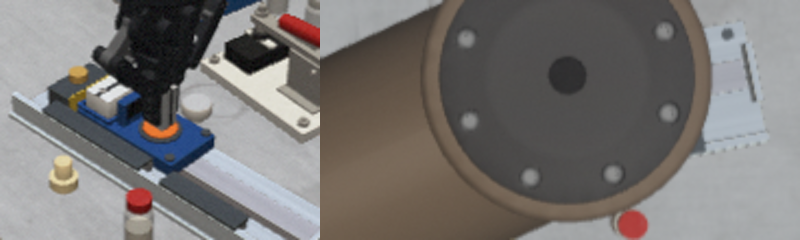

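The scene view (left) shows the carriage following the fingers, with its nose now a short way from the yellow stop face at crop (75,95). The arm hides the top view. I'll continue slowly until the drag rises.

>>> {"name": "servo_tool", "arguments": {
  "deltas": [
    [[-0.03,0.2,0],[0,0,0]],
    [[-0.03,0.2,0],[0,0,0]],
    [[-0.03,0.2,0],[0,0,0]],
    [[-0.03,0.2,0],[0,0,0]],
    [[-0.04,0.2,0],[0,0,0]]
  ]
}}

```text
time: 7.8
ee_pos: [0.4592, -0.0006, 0.0319]
orientation: [0.764, -0.646, 0.001, -0.001]
ft_force: [-2.7, -2.9, 14.8]
finger_gap: -0.001
finger_force: 7.5
```

>>> {"name": "servo_tool", "arguments": {
  "deltas": [
    [[-0.03,0.15,0],[0,0,0]],
    [[-0.03,0.15,0],[0,0,0]],
    [[-0.02,0.15,0],[0,0,0]],
    [[-0.02,0.15,0],[0,0,0]],
    [[0,0,0],[0,0,0]]
  ]
}}

```text
time: 8.22
ee_pos: [0.4582, 0.0047, 0.0319]
orientation: [0.764, -0.645, 0.001, -0.0]
ft_force: [0.2, -7.7, 14.1]
finger_gap: 0.001
finger_force: 6.8
```

>>> {"name": "servo_tool", "arguments": {
  "deltas": [
    [[-0.02,0.15,0],[0,0,0]],
    [[-0.02,0.15,0],[0,0,0]],
    [[0,0,0],[0,0,0]],
    [[0,0,0],[0,0,0]],
    [[0,0,0],[0,0,0]]
  ]
}}

```text
time: 8.63
ee_pos: [0.4577, 0.0076, 0.0318]
orientation: [0.764, -0.645, 0.001, -0.0]
ft_force: [0.2, -7.5, 14.3]
finger_gap: -0.0
finger_force: 6.8
```

```bash
python3 - <<'E'
from rig import *
from h import *
s=camera("scene")
cv2.imwrite("pics/s3.png",cv2.resize(s["pixels"][240:320,240:340,::-1],(750,600),interpolation=cv2.INTER_CUBIC))
E
```

```text
(no output)
```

View pics/s3.png

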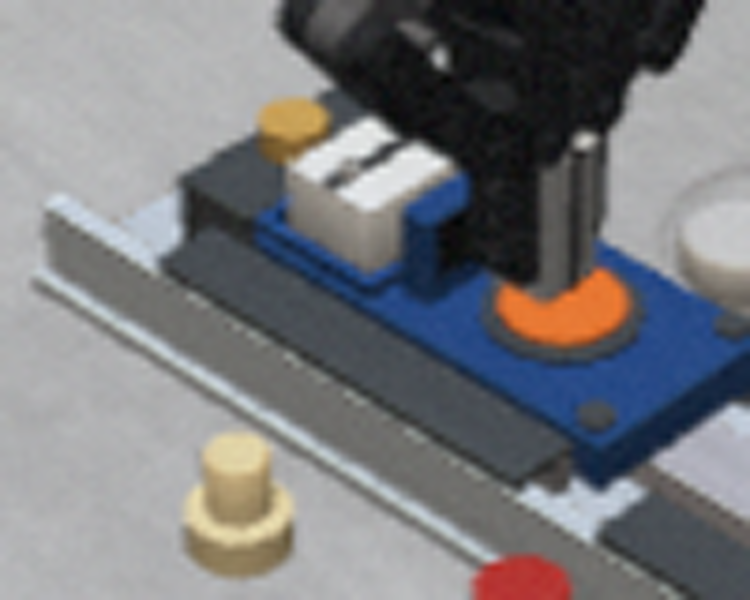

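The picture shows the nose closed up against the stop with no yellow face visible, and the button still held down. The drag has settled at 7.5 N, so the fingers are slipping on a blocked carriage. I'll release straight up.

>>> {"name": "servo_tool", "arguments": {
  "deltas": [
    [[0,0,0.2],[0,0,0]],
    [[0,0,0.3],[0,0,0]],
    [[0,0,0.5],[0,0,0]],
    [[0,0,1],[0,0,0]],
    [[0,0,2],[0,0,0]]
  ]
}}

```text
time: 9.1
ee_pos: [0.4549, 0.0079, 0.0695]
orientation: [0.763, -0.646, -0.001, 0.002]
ft_force: [-0.2, 0.0, -0.2]
finger_gap: -0.003
finger_force: 0.0
```

>>> {"name": "servo_tool", "arguments": {
  "deltas": [
    [[0,-1,3],[0,0,0]],
    [[0,-3,3],[0,0,0]],
    [[0,-3,2],[0,0,0]],
    [[0,-3,0],[0,0,0]],
    [[0,0,0],[0,0,0]]
  ]
}}

```text
time: 9.52
ee_pos: [0.4567, -0.0938, 0.1515]
orientation: [0.763, -0.647, 0.0, -0.001]
ft_force: [-0.1, 0.1, 0.0]
finger_gap: -0.0
finger_force: 0.0
```

```bash
python3 - <<'E'
from rig import *
from h import *
s=camera("scene");w=camera("wrist")
a=cv2.resize(s["pixels"][240:320,240:340,::-1],(500,400),interpolation=cv2.INTER_CUBIC);b=cv2.resize(w["pixels"][:,:,::-1],(300,225))
b=cv2.copyMakeBorder(b,0,175,0,0,0);cv2.imwrite("pics/s4.png",np.hstack([a,b]));print(get_obs()["ft_force"])
E
```

```text
[ 0.05013342  0.0352346  -0.29983118]
```

View pics/s4.png

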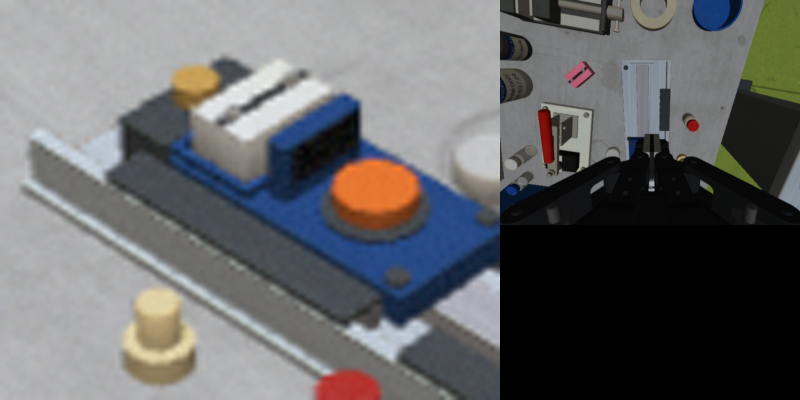

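The scene crop shows the button standing proud again at (375,190), the carriage against the stop, the holder flat in its nest and the fingers clear.

```bash
python3 -c "
from rig import *
print(hand_in())"
```

```text
the job is handed in; nothing more can be done
None
```

The job is handed in: the carriage is against the end stop, the button has sprung up, the holder is flat in its nest and the robot is clear, going by the last camera view; the hand-in gave no verdict.

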